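# Swap the flat pack in a bench supply with a push-push battery bay

### The arm

A 6-joint arm with a two-finger parallel gripper is mounted at the origin on the work surface. World frame = base frame: x ahead of the robot, y to its left, z up, the work surface at z = 0. Lengths are in m, angles in degrees, forces in N, time in s.
With the tool pointing down it reaches from about 0.375 to 0.9 m from the base axis. Payload 3.1 kg.
Tool frame: the origin (TCP) lies on the centre line of the jaws, within the pads' length; the fingertips stand 14 mm ahead of it and the grasp point (between the pads) lies 5 mm behind it (bot.tips_ahead is the distance from the TCP to the fingertips, in m); z points along the fingers, y is the line along which they close (so a half turn about z gives the same grasp; the last joint's range is limited). The gripper opens to 87 mm and grips with 3 to 60 N. Pads are 19 mm wide; open, the fingers measure 117 mm over their backs; the gripper's body (75 mm by 190 mm) begins 51 mm behind the grasp point.
Start: joints at [61.793, 30.224, 82.088, -0, 67.689, -10.227], TCP at [0.193, 0.594, 0.237] pointing down, gripper open.
Joint ranges: [-176.69, 176.69], [-43.24, 126.21], [12.49, 139.97], [-82, 262], [0, 151.66], [-163.58, 163.58]. Speed limits (degrees/s): [159.86, 159.86, 180, 180, 180, 180].

### API

Orientations are given as a 3x3 rotation matrix whose columns are the frame's x, y, z axes.
In Python, from rig import bot gives the robot as it stands.
- The arm moves only by the tool play_rows, never from a script. Its argument "moves" is a list that holds one entry, the list of rows, each a list of 6 numbers: the shift along the tool's x, y, z in mm, then the turn, a rotation vector about the tool's x, y, z in rad. A call has 1 to 5 rows; each row shifts and turns the commanded pose from where the row before left it, along the tool's axes as they then stand; what a row does not reach is not made up. A row lasts 1/10 s, in which the tool goes at most 50 mm and 8.59 degrees, less where a joint would pass 70% of its speed; a pose out of reach is approached as far as the arm can. A call with a gripper value outside its range is refused whole. "fingers" is the opening, from -1 (shut) to 1 (fully open), set as the call begins (left out, the last holds). The fingers move at their own pace and stop on an object; the grip force is fixed at half the most. Time passes only in rows, so rows that do not move let the fingers close. It gives the time, the measured TCP pose, the force, the opening and the grip force at its end, in the units of the state.
- bot.read_state(): the state, without advancing time (a new reading comes with each control period).
- bot.capture(name): name is "scene" or "top" or "wrist"; returns a dict with "image" (384x512x3 uint8, blue, green, red), "fx", "fy", "cx", "cy" (pixels), "R" (3x3) and "t" (3): a world point X has camera coordinates R X + t. Camera axes: x right, y down, z forward; pixel columns grow to the right and rows downward; lengths in m; the calibration is good to about 2 mm. A picture is of the moment at which its call begins. There is no depth.
- bot.hand_in(): hands the job in; it is judged then, once.
Trained networks look in a picture, given as the dict that the camera call returned (one of the last four; its "shot" number tells which), for a name from the list of things; names that differ only in an ending like _2 or _b are one class to them, and where a whole thing is asked for, a point or a joint stands for the part that bears it (a point fixed in the world has none). Each returns a list of dicts, best first, with "confidence" (0 to 1); they miss things now and then, are a little off and sometimes report something else, mostly with a low value. They report only what shows in the picture. A call takes as long as a camera call. They do not tell look-alikes from the thing itself.
- bot.search_frame(picture, query): "centre" ([column, row] in pixels, amid what is visible of it).
- bot.silhouettes(picture, query): "pixels" (384x512 bool, what is visible of it) and "centre" ([column, row] in pixels, amid what is visible of it).
- bot.pinpoint(picture, query): "centre" ([column, row] in pixels: a listed point, or the origin of a listed thing).
The state is a dict: "time_s": time; "joint_positions": joint angles; "qvel": joint speeds; "tau": joint torques, N m; "position": TCP position; "tcp_rot": TCP orientation; "force": force on the tool from outside, world axes, zero at the start; "moment": the same for the moment, N m; "opening": opening from 0.0 (shut) to 1.0 (fully open); "grasp_force": force on a finger pad.
Only numpy, scipy, OpenCV 4.12 (cv2) and the standard library are available. Lean on these libraries where they do the work, as an engineer would, in place of code of your own. Each camera call takes 0.05 s, during which the arm holds its last target. There are 200 camera calls.

### The job

The white-capped battery pack in the bench supply is flat: press it down once so that the push-push catch lets go and it springs up, only then lift it out, and stand it fully down in the empty middle bay of the charger. Take the green-capped charged pack from the charger, lower it into the supply's bay and press it until the catch locks it down, so that it stays down when you let go and back away. Press by feel, never with more than 25 N on the supply, and leave the red-capped pack charging and the other things on the bench where they are.

Things in the scene. Friction and masses are not known exactly. Their poses are not given: they have to be found in the camera images.
- supply: Portable bench power supply, light grey box fixed to the desk, 160 (x) x 220 (y) x 100 (z) mm, origin at the centre of its underside; display, knobs and terminals face its own -x. Its flat top has vents on one half and the yellow-framed battery bay on the other. More than 25 N on it or on a pack in its bay damages the catch.
- bay_mouth (a point): Centre of the bay's mouth, level with the supply's top (z = 100 mm), 15 mm to -x and 40 mm to +y of the supply's centre. The bay is an upright shaft 23.4 (along the supply's x) x 40.4 (along its y) mm: 1.2 mm to spare on each side of a pack. Mouth bevelled by 3 mm at 45 degrees.
- carriage (a joint): Depth in m of the bay's sprung floor. 0: up, unlocked; a pack on it rises 32 mm above the supply's top. It grows as a pack is pressed down. Locked it stays at 0.0155 to 0.0195 by itself (differs from unit to unit), the pack then 12.5 to 16.5 mm above the top. Pressed again and let go, it unlocks and springs up to 0.
- carriage_floor (a point): Centre of the sprung yellow floor a pack stands on, 38 mm below the supply's top when up. Push-push catch: to lock or unlock, push it on beyond its locked depth to just short of a firm rubber stop, then let go. The stop lies 4.8 to 9.5 mm beyond, different in each unit, to be felt; a press 1 mm short of it changes nothing. Spring 2 to 3 N at the top, 5 to 8 N low down; 11 to 12 N reaches the stop.
- charger: Black three-bay pack charger fixed to the desk, 84 (x) x 184 (y) x 42 (z) mm, origin at the centre of its underside. Upright bays in a row along its y at -56, 0 and +56 mm, each 24.4 (x) x 41.4 (y) mm, bevelled by 3 mm, floor 12 mm above the desk, 30 mm deep. The outer bays hold the charged and the charging pack, in either order; the middle one is empty.
- charger_mid (a point): Centre of the floor of the empty middle bay of the charger, 12 mm above the desk, 30 mm below the charger's top. The bay's long side lies along the charger's y.
- spent_pack: The flat battery pack: dark grey block 21 (x) x 38 (y) x 70 (z) mm, 75 to 145 g, white cap and side labels; origin at the centre of its underside, z up through the cap. At the start it stands in the supply's bay, locked down. Packs are symmetric and may be turned by half a turn. Grip it across the 21 mm.
- charged_pack: The charged battery pack, same size and make, green cap; origin at the centre of its underside. It stands in an outer bay of the charger and rises 40 mm above the charger's top.
- charging_pack: A third pack of the same make, red cap, still charging in the other outer bay; to be left there.
- multimeter: Yellow and black hand multimeter lying at the back, 190 x 95 x 48 mm; bystander.
- mug: White ceramic mug, 82 mm across, 95 mm high; bystander.
- screwdriver: Red-handled screwdriver, 190 mm long, lying between the supply and the charger; bystander.
- pliers: Small blue-handled pliers, 150 mm long, lying behind the task area; bystander.
- screw_tray: Shallow blue screw tray, 75 x 110 x 18 mm; bystander.
Things that resemble listed ones, but are neither listed nor needed, are in the scene too. What is shaped like the charged_pack but purple is not meant.

How it is judged:
By the outcome, as a careful person would: the job done as asked, in the order asked, and still so for the second after the job is handed in, with the robot touching nothing.
It also fails if it takes over 72 s, if anything falls off the work surface, if the arm or the gripper's body presses on something with over 40 N, if the wrist force passes 120 N, or if a joint passes its speed limit or range.

## Working session

There is one attempt and no reset: what is moved stays moved. The work goes in short steps, Python scripts to look and compute and a tool call to move; the robot and the scene stay as the last step left them, time stands still between calls to the robot, and variables do not carry over. Pictures are saved under pics/ and viewed, at most 10 in all, crops included, and the job is handed in when it is done.

Besides the shell and the picture viewer there is one more tool, called after "Request:" by a JSON object that holds its "fn" and its "kwargs". play_rows: Moves the arm, as the interface text tells. Its arguments: {"type":"object","properties":{"moves":{"type":"array","items":{"type":"array","items":{"type":"array","items":{"type":"number"}}}},"fingers":{"type":"number"}},"required":["moves"]}

```bash
mkdir -p pics; ls
python3 - <<'E'
from rig import bot
import cv2,numpy as np
s=bot.read_state();print({k:np.round(v,3).tolist() for k,v in s.items()})
ims=[]
for n in("scene","top"):
    p=bot.capture(n);ims.append(p["image"].copy())
    print(n,p["fx"],p["cx"],p["cy"],np.round(p["R"],3).tolist(),np.round(p["t"],3).tolist())
    for q in("supply","bay_mouth","charger","charger_mid","spent_pack","charged_pack"):
        print(q,[(np.round(d["centre"]).tolist(),round(d["confidence"],2)) for d in bot.pinpoint(p,q)][:4])
cv2.imwrite("pics/a.png",ims[0]);cv2.imwrite("pics/b.png",ims[1])
E
```

```text
pics
{'time_s': 0.0, 'joint_positions': [61.792, 30.279, 82.157, -0.001, 67.688, -10.226], 'qvel': [-0.013, -0.027, 0.001, 0.074, 0.042, -0.061], 'tau': [0.002, -44.006, -17.66, 0.064, 0.058, -0.0], 'position': [0.193, 0.594, 0.236], 'tcp_rot': [[-0.951, 0.309, -0.001], [0.309, 0.951, -0.002], [0.0, -0.002, -1.0]], 'force': [0.554, -0.308, 0.602], 'moment': [-0.062, -0.026, -0.041], 'grasp_force': 0.0, 'opening': 0.996}
scene 353.6127673727603 256.1902253371716 190.96178403054583 [[0.432, 0.902, -0.02], [0.597, -0.302, -0.743], [-0.676, 0.309, -0.669]] [-0.191, -0.245, 1.296]
supply [([201.0, 242.0], 0.97), ([264.0, 314.0], 0.69)]
bay_mouth [([208.0, 201.0], 0.9)]
charger [([326.0, 195.0], 0.65)]
charger_mid [([330.0, 192.0], 0.68)]
spent_pack [([212.0, 224.0], 0.69)]
charged_pack [([358.0, 171.0], 0.84), ([346.0, 184.0], 0.75), ([367.0, 214.0], 0.75)]
top 394.5507808324564 253.58368655684458 192.96537096312747 [[0.024, -1.0, -0.002], [-0.995, -0.024, -0.099], [0.099, 0.004, -0.995]] [-0.043, 0.54, 1.178]
supply [([307.0, 199.0], 0.89)]
bay_mouth [([298.0, 204.0], 0.68)]
charger [([184.0, 201.0], 0.61)]
charger_mid [([186.0, 201.0], 0.97), ([289.0, 126.0], 0.34)]
spent_pack [([294.0, 205.0], 0.41)]
charged_pack [([136.0, 209.0], 0.56), ([148.0, 130.0], 0.5), ([172.0, 167.0], 0.45), ([167.0, 198.0], 0.41)]
```

View pics/a.png

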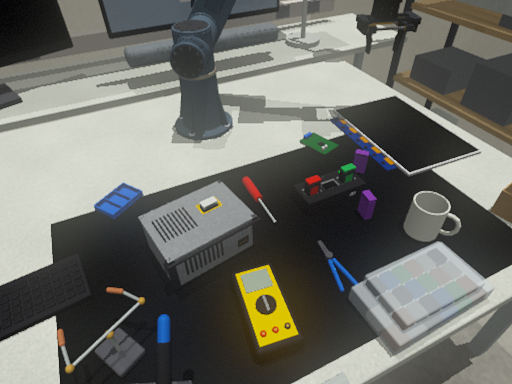

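View pics/b.png

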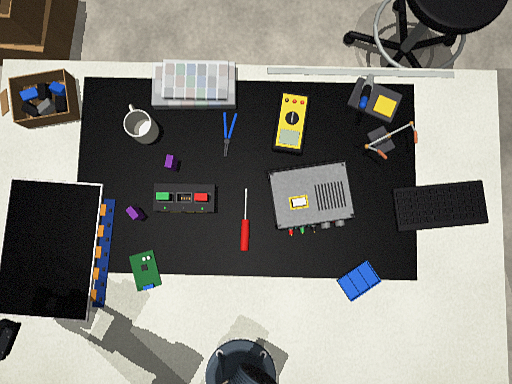

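The top view shows the green cap at about (162,196), red at (201,197), and the white pack with its yellow frame at (299,202). The look-alike purple packs are at (171,160) and (135,212). I'll back-project the caps with their known heights.

```bash
cat > h.py <<'E'
from rig import bot
import cv2,numpy as np
def ray(p,uv,z):
    d=p["R"].T@np.array([(uv[0]-p["cx"])/p["fx"],(uv[1]-p["cy"])/p["fy"],1.]);c=-p["R"].T@p["t"]
    return c+d*(z-c[2])/d[2]
def proj(p,X):
    c=p["R"]@np.array(X)+p["t"];return [p["fx"]*c[0]/c[2]+p["cx"],p["fy"]*c[1]/c[2]+p["cy"]]
def blobs(p,lo,hi,amin=30):
    m=cv2.inRange(cv2.cvtColor(p["image"],cv2.COLOR_BGR2HSV),lo,hi)
    n,l,st,ce=cv2.connectedComponentsWithStats(m)
    return [(ce[i],st[i,4],(l==i)) for i in np.argsort(-st[1:,4])+1 if st[i,4]>=amin]
G=((50,120,70),(75,255,255));R=((0,150,90),(6,255,255));W=((0,0,215),(180,40,255));Y=((22,120,120),(35,255,255))
def rect(p,mask,z):
    c=max(cv2.findContours(mask.astype(np.uint8),0,1)[0],key=cv2.contourArea)[:,0]
    P=np.array([ray(p,q,z)[:2] for q in cv2.convexHull(c)[:,0]],dtype=np.float32)
    return cv2.minAreaRect(P*1000)
E
python3 - <<'E'
from h import *
p=bot.capture("top")
for n,r,z in(("G",G,.082),("R",R,.082),("W",W,.1145),("Y",Y,.1)):
    for c,a,m in blobs(p,*r)[:6]:
        print(n,np.round(c,1),a,np.round(ray(p,c,z),4))
for q,z in(("supply",.1),("charger",.042)):
    s=bot.silhouettes(p,q)[0];print(q,s["confidence"],rect(p,s["pixels"],z))
p=bot.capture("scene")
for n,r,z in(("G",G,.082),("R",R,.082),("W",W,.1145),("Y",Y,.1)):
    for c,a,m in blobs(p,*r)[:6]:
        print(n,np.round(c,1),a,np.round(ray(p,c,z),4))
E
```

```text
G [144.5 269.8] 761 [0.3076 0.2767 0.082 ]
G [162.  195.5] 104 [0.5219 0.2367 0.082 ]
R [244.2 234.8] 250 [ 0.414  -0.0058  0.082 ]
R [200.1 196.4] 102 [0.5218 0.1256 0.082 ]
W [377.8 270.7] 47537 [ 0.324  -0.3797  0.1145]
W [ 60.5 127. ] 8105 [0.71   0.5306 0.1145]
W [ 54.1 356.3] 5660 [0.0731 0.5018 0.1145]
W [121.3 277.8] 211 [0.2873 0.3308 0.1145]
W [142.  127.2] 164 [0.715  0.2957 0.1145]
W [298.6 201.2] 90 [ 0.5121 -0.1576  0.1145]
Y [291.5 116.9] 853 [ 0.76   -0.1352  0.1   ]
Y [384.4 105.6] 330 [ 0.8002 -0.4068  0.1   ]
Y [298.1 202. ] 103 [ 0.5112 -0.1577  0.1   ]
supply 0.79 ((527.4422607421875, -194.9999237060547), (191.79800415039062, 233.24195861816406), 10.2078857421875)
charger 0.67 ((522.5874633789062, 180.6495819091797), (90.72754669189453, 189.52871704101562), 1.3836742639541626)
G [323.5 144.8] 183 [0.4065 0.2386 0.082 ]
G [347.8 166.9] 86 [0.5246 0.238  0.082 ]
G [348.6 177.7] 40 [0.5626 0.2125 0.082 ]
R [251.7 187.9] 198 [ 0.4843 -0.0311  0.082 ]
R [312.6 179.1] 96 [0.5251 0.1255 0.082 ]
R [314.  189.9] 43 [0.5624 0.1061 0.082 ]
W [ 97.1 167. ] 8008 [ 0.2591 -0.3733  0.1145]
W [280.  131.6] 702 [0.3299 0.1339 0.1145]
W [150.2 111.7] 631 [ 0.0334 -0.1807  0.1145]
W [317.6  71.3] 434 [0.0249 0.4616 0.1145]
W [456.  167.5] 237 [0.6822 0.4499 0.1145]
W [240.4  90.3] 151 [0.0319 0.1376 0.1145]
Y [267.4 311.3] 2031 [ 0.8161 -0.1551  0.1   ]
Y [208.3 207.5] 77 [ 0.5199 -0.1596  0.1   ]
```

Request:
{"fn": "play_rows", "kwargs": {"moves": [[[-26.8,-30.8,0,0,0,0],[-26.8,-30.8,0,0,0,0],[-26.8,-30.8,0,0,0,0],[-26.8,-30.8,0,0,0,0],[-26.8,-30.8,0,0,0,0]]], "fingers": 1}}

```text
time_s: 1.4
position: [0.2733, 0.4053, 0.2368]
tcp_rot: [[-0.951, 0.308, 0.001], [0.308, 0.951, 0.0], [-0.001, 0.001, -1.0]]
force: [0.5, 0.8, 0.2]
opening: 1.0
grasp_force: 0.0
```

Request:
{"fn": "play_rows", "kwargs": {"moves": [[[-26.8,-30.8,0,0,0,0],[-26.8,-30.8,0,0,0,0],[-26.8,-30.8,0,0,0,0],[-26.8,-30.8,0,0,0,0],[-26.8,-30.8,0,0,0,0]]]}}

```text
time_s: 1.9
position: [0.3533, 0.2174, 0.2369]
tcp_rot: [[-0.951, 0.308, 0.001], [0.308, 0.951, 0.0], [-0.001, 0.001, -1.0]]
force: [0.5, 0.5, 0.2]
opening: 1.0
grasp_force: 0.0
```

Request:
{"fn": "play_rows", "kwargs": {"moves": [[[-26.8,-30.8,0,0,0,0],[-26.8,-30.8,0,0,0,0],[-26.8,-30.8,0,0,0,0],[-26.8,-30.8,0,0,0,0],[-26.8,-30.8,0,0,0,0]]]}}

```text
time_s: 2.4
position: [0.4333, 0.0292, 0.2369]
tcp_rot: [[-0.951, 0.309, 0.001], [0.309, 0.951, -0.0], [-0.001, 0.0, -1.0]]
force: [0.9, 0.7, -0.1]
opening: 1.001
grasp_force: 0.0
```

Request:
{"fn": "play_rows", "kwargs": {"moves": [[[-26.8,-30.8,0,0,0,0],[-26.8,-30.8,0,0,0,0],[-26.8,-30.8,0,0,0,0],[-26.8,-30.8,0,0,0,0],[-26.8,-30.8,0,0,0,0]]]}}

```text
time_s: 2.9
position: [0.5131, -0.1587, 0.2367]
tcp_rot: [[-0.951, 0.309, 0.0], [0.309, 0.951, -0.0], [-0.0, 0.0, -1.0]]
force: [0.1, 0.1, -0.0]
opening: 1.002
grasp_force: 0.0
```

Request:
{"fn": "play_rows", "kwargs": {"moves": [[[0,0,0,0,0,0.14],[0,0,0,0,0,0.14],[0,0,0,0,0,0.14],[0,0,0,0,0,0.14]]]}}

```text
time_s: 3.3
position: [0.5126, -0.1572, 0.2365]
tcp_rot: [[-0.637, 0.771, -0.0], [0.771, 0.637, 0.0], [0.0, 0.0, -1.0]]
force: [0.7, 0.2, 0.1]
opening: 1.001
grasp_force: 0.0
```

Request:
{"fn": "play_rows", "kwargs": {"moves": [[[0,0,0,0,0,0.14],[0,0,0,0,0,0.14],[0,0,0,0,0,0.14],[0,0,0,0,0,0.14]]]}}

```text
time_s: 3.7
position: [0.5126, -0.1569, 0.2367]
tcp_rot: [[-0.131, 0.991, 0.0], [0.991, 0.131, -0.0], [-0.0, 0.0, -1.0]]
force: [0.3, 0.2, 0.6]
opening: 1.001
grasp_force: 0.0
```

Run:
```python
from h import *
p=bot.capture("wrist");s=bot.read_state()
print(s["position"],s["tcp_rot"].tolist() if hasattr(s["tcp_rot"],'tolist') else s["tcp_rot"],s["joint_positions"],s["force"])
print("cam",-p["R"].T@p["t"],np.round(p["R"],3).tolist())
cv2.imwrite("pics/c.png",p["image"])
for n,r,z in(("W",W,.1145),("Y",Y,.1)):
    for c,a,m in blobs(p,*r)[:3]:
        print(n,np.round(c,1),a,np.round(ray(p,c,z),4),rect(p,m,z))
```

```text
[ 0.51266533 -0.15689593  0.23667096] [[-0.12711459615429999, 0.9918879778348892, 0.00034477694677922667], [0.9918880361975568, 0.1271146077638986, -1.1882100198286297e-05], [-5.561189869401957e-05, 0.00034046974029892935, -0.9999999404938344]] [-2.89699395e+01  2.33746619e+01  9.48558615e+01  1.01854008e-02
  6.17518648e+01 -3.62776468e+01] [ 0.07769793 -0.31566865 -0.99315642]
cam [ 0.50190014 -0.07838314  0.38400456] [[0.991, 0.131, 0.001], [0.125, -0.95, 0.288], [0.039, -0.285, -0.958]]
W [ 27.5 210.6] 3434 [ 0.3289 -0.2027  0.1145] ((329.0773010253906, -202.87672424316406), (63.6334342956543, 48.10279083251953), 88.2228012084961)
W [456.7 164.5] 2360 [ 0.6717 -0.1179  0.1145] ((671.6547241210938, -118.56474304199219), (44.71098709106445, 34.72124481201172), 82.3146743774414)
W [280.5 316.2] 2266 [ 0.5537 -0.2775  0.1145] ((548.556884765625, -276.8412170410156), (148.1221160888672, 21.980268478393555), 9.33691692352295)
Y [471.3 171.5] 3675 [ 0.6949 -0.1242  0.1   ] ((700.6184692382812, -123.31301879882812), (65.09302520751953, 94.61833953857422), 82.48187255859375)
Y [253.7 175.6] 1191 [ 0.5122 -0.152   0.1   ] ((512.7720336914062, -155.13275146484375), (36.24589920043945, 53.06989669799805), 9.991470336914062)
Y [452.2 289.4] 106 [ 0.7128 -0.2376  0.1   ] ((713.2078857421875, -239.01194763183594), (5.904670715332031, 32.04722213745117), 20.658472061157227)
```

View pics/c.png

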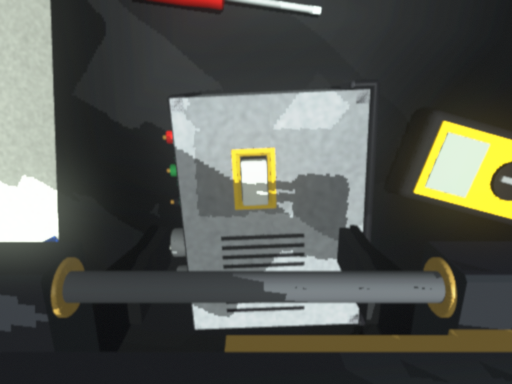

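The white cap in its yellow frame is at (254,178), and the vents run level in the image. I'll refine the bay's position and yaw from the supply's corners.

Run:
```python
from h import *
p=bot.capture("wrist")
P=[ray(p,q,.1)[:2] for q in((172,97),(368,90),(360,323),(193,329))]
P=np.array(P);print(P.round(4).tolist())
for i,j in((0,1),(3,2),(3,0),(2,1)):
    d=P[j]-P[i];print(np.linalg.norm(d),np.degrees(np.arctan2(d[1],d[0])))
print(P.mean(0))
g=cv2.cvtColor(p["image"],cv2.COLOR_BGR2GRAY)
for q in((222,237),(304,235),(223,264),(304,261)):print(ray(p,q,.1))
crop=p["image"][130:230,200:310];cv2.imwrite("pics/d.png",cv2.resize(crop,None,fx=6,fy=6,interpolation=cv2.INTER_CUBIC))
```

```text
[[0.4394, -0.096], [0.5933, -0.0709], [0.6342, -0.2862], [0.4731, -0.3137]]
0.15591560523589368 9.286077146679125
0.16345352577641756 9.700585909050085
0.22029116055262268 98.78092895363099
0.21917143375956075 100.74795778704929
[ 0.53499571 -0.19170348]
[ 0.49130905 -0.21214119  0.1       ]
[ 0.56412462 -0.20086382  0.1       ]
[ 0.49497355 -0.23904007  0.1       ]
[ 0.56852927 -0.22654174  0.1       ]
```

View pics/d.png

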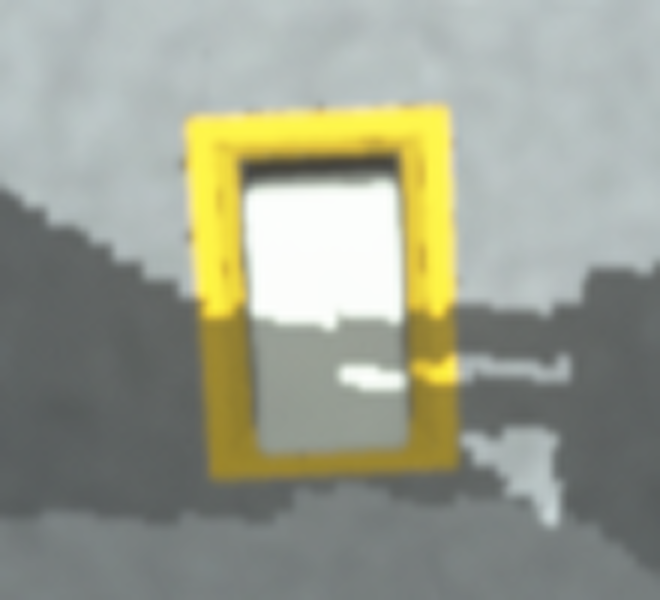

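Request:
{"fn": "play_rows", "kwargs": {"moves": [[[1.9,0,0,0,0,-0.04],[0,0,20,0,0,0],[0,0,25,0,0,0],[0,0,25,0,0,0],[0,0,20,0,0,0]]], "fingers": -1}}

```text
time_s: 4.3
position: [0.5121, -0.1549, 0.1455]
tcp_rot: [[-0.18, 0.984, -0.0], [0.984, 0.18, 0.0], [0.0, -0.0, -1.0]]
force: [-0.3, 0.0, 0.2]
opening: 0.633
grasp_force: 0.0
```

Request:
{"fn": "play_rows", "kwargs": {"moves": [[[0,0,8,0,0,0],[0,0,2,0,0,0],[0,0,0,0,0,0],[0,0,0,0,0,0]]]}}

```text
time_s: 4.7
position: [0.513, -0.1554, 0.1375]
tcp_rot: [[-0.177, 0.984, 0.002], [0.984, 0.177, -0.001], [-0.001, 0.002, -1.0]]
force: [-0.5, 0.5, 0.0]
opening: 0.265
grasp_force: 0.0
```

Request:
{"fn": "play_rows", "kwargs": {"moves": [[[0,0,1,0,0,0],[0,0,1,0,0,0],[0,0,1,0,0,0],[0,0,1,0,0,0]]]}}

```text
time_s: 5.1
position: [0.5124, -0.155, 0.1327]
tcp_rot: [[-0.176, 0.984, 0.0], [0.984, 0.176, -0.0], [-0.0, 0.0, -1.0]]
force: [-0.4, -0.4, -0.2]
opening: 0.013
grasp_force: 0.0
```

Request:
{"fn": "play_rows", "kwargs": {"moves": [[[0,0,1,0,0,0],[0,0,1,0,0,0],[0,0,0,0,0,0]]]}}

```text
time_s: 5.4
position: [0.5122, -0.155, 0.1304]
tcp_rot: [[-0.176, 0.984, -0.0], [0.984, 0.176, 0.0], [0.0, -0.0, -1.0]]
force: [0.8, 1.2, -0.9]
opening: 0.002
grasp_force: 0.0
```

Request:
{"fn": "play_rows", "kwargs": {"moves": [[[0,0,1,0,0,0],[0,0,1,0,0,0]]]}}

```text
time_s: 5.6
position: [0.5124, -0.1551, 0.1285]
tcp_rot: [[-0.176, 0.984, 0.0], [0.984, 0.176, -0.0], [-0.0, 0.0, -1.0]]
force: [-0.4, 0.1, -1.0]
opening: 0.006
grasp_force: 0.0
```

Request:
{"fn": "play_rows", "kwargs": {"moves": [[[0,0,1,0,0,0],[0,0,1,0,0,0]]]}}

```text
time_s: 5.8
position: [0.5125, -0.1551, 0.127]
tcp_rot: [[-0.176, 0.984, 0.0], [0.984, 0.176, -0.0], [-0.0, 0.0, -1.0]]
force: [-0.8, 0.0, 5.1]
opening: 0.001
grasp_force: 2.4
```

Request:
{"fn": "play_rows", "kwargs": {"moves": [[[0,0,1,0,0,0],[0,0,0.5,0,0,0]]]}}

```text
time_s: 6.0
position: [0.5124, -0.1551, 0.1253]
tcp_rot: [[-0.176, 0.984, 0.0], [0.984, 0.176, -0.0], [-0.0, 0.0, -1.0]]
force: [-1.3, 1.2, 5.3]
opening: 0.008
grasp_force: 2.5
```

Request:
{"fn": "play_rows", "kwargs": {"moves": [[[0,0,1,0,0,0],[0,0,0.5,0,0,0]]]}}

```text
time_s: 6.2
position: [0.5124, -0.1551, 0.1237]
tcp_rot: [[-0.176, 0.984, 0.0], [0.984, 0.176, -0.0], [-0.0, 0.0, -1.0]]
force: [-0.2, 1.4, 4.7]
opening: 0.009
grasp_force: 2.5
```

Request:
{"fn": "play_rows", "kwargs": {"moves": [[[0,0,0.5,0,0,0],[0,0,0.5,0,0,0]]]}}

```text
time_s: 6.4
position: [0.5124, -0.1551, 0.1227]
tcp_rot: [[-0.176, 0.984, 0.0], [0.984, 0.176, -0.0], [-0.0, 0.0, -1.0]]
force: [-1.1, -0.0, 5.5]
opening: 0.008
grasp_force: 2.7
```

Request:
{"fn": "play_rows", "kwargs": {"moves": [[[0,0,0.5,0,0,0],[0,0,0.5,0,0,0]]]}}

```text
time_s: 6.6
position: [0.5127, -0.1552, 0.1224]
tcp_rot: [[-0.176, 0.984, 0.001], [0.984, 0.176, -0.0], [-0.001, 0.001, -1.0]]
force: [-2.6, 1.5, 13.3]
opening: 0.006
grasp_force: 6.8
```

Request:
{"fn": "play_rows", "kwargs": {"moves": [[[0,0,0.5,0,0,0],[0,0,0,0,0,0]]]}}

```text
time_s: 6.8
position: [0.5128, -0.1551, 0.1224]
tcp_rot: [[-0.176, 0.984, 0.001], [0.984, 0.176, -0.001], [-0.001, 0.001, -1.0]]
force: [-1.9, 1.7, 14.1]
opening: 0.004
grasp_force: 6.7
```

The stop was felt at 14 N. I'll back off, open and look.

Request:
{"fn": "play_rows", "kwargs": {"moves": [[[0,0,-3,0,0,0],[0,0,-6,0,0,0],[0,0,-12,0,0,0],[0,0,-15,0,0,0],[0,0,-18,0,0,0]]]}}

```text
time_s: 7.3
position: [0.5118, -0.1547, 0.1752]
tcp_rot: [[-0.176, 0.984, -0.002], [0.984, 0.176, 0.001], [0.001, -0.001, -1.0]]
force: [0.0, -0.2, -0.2]
opening: 0.003
grasp_force: 0.0
```

Request:
{"fn": "play_rows", "kwargs": {"moves": [[[0,0,0,0,0,0.01],[0,0,0,0,0,0],[0,0,0,0,0,0],[0,0,0,0,0,0]]], "fingers": 0.3}}

```text
time_s: 7.7
position: [0.5117, -0.1547, 0.1741]
tcp_rot: [[-0.166, 0.986, -0.002], [0.986, 0.166, 0.001], [0.001, -0.002, -1.0]]
force: [0.1, 0.7, -0.7]
opening: 0.282
grasp_force: 0.0
```

Run:
```python
from h import *
p=bot.capture("wrist");s=bot.read_state()
print(s["position"],s["opening"],s["force"])
cv2.imwrite("pics/e.png",p["image"])
for z in(.1135,.132):print(proj(p,[.513,-.155,z]))
for c,a,m in blobs(p,*W)[:4]: print(np.round(c,1),a,rect(p,m,.132))
```

```text
[ 0.51177311 -0.15474723  0.17417415] 0.32622382997731925 [ 0.8015345  -0.00670276  0.2049472 ]
[np.float64(255.63853563234684), np.float64(213.82515397348413)]
[np.float64(255.81089949116523), np.float64(224.99643980194733)]
[287.6 141.3] 17343 ((519.6000366210938, -122.28461456298828), (135.8411102294922, 80.46051025390625), 9.598367691040039)
[  8.7 139.4] 4694 ((371.8138732910156, -131.5843505859375), (149.5613555908203, 13.151606559753418), 87.6815414428711)
[491.4 195.4] 2654 ((647.3471069335938, -112.51107788085938), (39.5563850402832, 30.547134399414062), 83.07024383544922)
[318.7 228.9] 295 ((549.89306640625, -151.4280548095703), (12.809914588928223, 12.887696266174316), 9.59544849395752)
```

View pics/e.png

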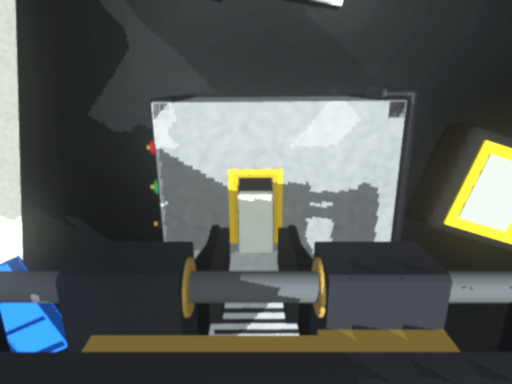

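The pack has sprung up: its cap spans (240–272, 190–252), hiding the lower part of the frame. I'll grip it now.

Request:
{"fn": "play_rows", "kwargs": {"moves": [[[0,1,15,0,0,0],[0,0,15,0,0,0],[0,0,12,0,0,0],[0,0,8,0,0,0],[0,0,4,0,0,0]]]}}

```text
time_s: 8.25
position: [0.5129, -0.1546, 0.12]
tcp_rot: [[-0.166, 0.986, -0.001], [0.986, 0.166, 0.001], [0.001, -0.001, -1.0]]
force: [0.6, 0.4, 0.7]
opening: 0.639
grasp_force: 0.0
```

Request:
{"fn": "play_rows", "kwargs": {"moves": [[[0,0,0,0,0,0],[0,0,0,0,0,0],[0,0,0,0,0,0],[0,0,0,0,0,0],[0,0,0,0,0,0]]], "fingers": -1}}

```text
time_s: 8.75
position: [0.5135, -0.1549, 0.1215]
tcp_rot: [[-0.166, 0.986, 0.001], [0.986, 0.166, -0.0], [-0.001, 0.001, -1.0]]
force: [0.1, -0.2, 0.3]
opening: 0.283
grasp_force: 0.0
```

Request:
{"fn": "play_rows", "kwargs": {"moves": [[[0,0,0,0,0,0],[0,0,0,0,0,0]]]}}

```text
time_s: 8.95
position: [0.5134, -0.1549, 0.1213]
tcp_rot: [[-0.166, 0.986, 0.0], [0.986, 0.166, -0.0], [-0.0, 0.0, -1.0]]
force: [-0.7, 0.1, 2.1]
opening: 0.24
grasp_force: 29.9
```

Request:
{"fn": "play_rows", "kwargs": {"moves": [[[0,0,-10,0,0,0],[0,0,-15,0,0,0],[0,0,-20,0,0,0],[0,0,-20,0,0,0],[0,0,-10,0,0,0]]]}}

```text
time_s: 9.45
position: [0.514, -0.1552, 0.1981]
tcp_rot: [[-0.166, 0.986, 0.003], [0.986, 0.166, -0.001], [-0.002, 0.002, -1.0]]
force: [0.4, -0.2, -0.6]
opening: 0.242
grasp_force: 29.9
```

Request:
{"fn": "play_rows", "kwargs": {"moves": [[[20,4.2,0,0,0,0],[32,6.6,0,0,0,0],[40,8.2,0,0,0,0],[40,8.2,0,0,0,0],[40,8.2,0,0,0,0]]]}}

```text
time_s: 9.95
position: [0.5192, 0.0221, 0.196]
tcp_rot: [[-0.166, 0.986, -0.0], [0.986, 0.166, 0.0], [0.0, -0.0, -1.0]]
force: [1.3, -0.2, -1.0]
opening: 0.239
grasp_force: 29.9
```

Request:
{"fn": "play_rows", "kwargs": {"moves": [[[40,8.2,0,0,0,0],[38,8.2,0,0,0,0],[0,0,0,0,0,0.083],[0,0,0,0,0,0.083],[0,0,0,0,0,0]]]}}

```text
time_s: 10.45
position: [0.5224, 0.1009, 0.1959]
tcp_rot: [[-0.002, 1.0, -0.001], [1.0, 0.002, -0.0], [-0.0, -0.001, -1.0]]
force: [-0.6, 0.4, -0.6]
opening: 0.238
grasp_force: 29.9
```

Run:
```python
from h import *
p=bot.capture("wrist");s=bot.read_state()
print(s["position"],s["tcp_rot"],s["force"])
cv2.imwrite("pics/f.png",p["image"])
for n,r in(("G",G),("R",R)):
    for c,a,m in blobs(p,*r)[:3]: print(n,np.round(c,1),a,ray(p,c,.082).round(4),rect(p,m,.082))
for q in("charger","charger_mid"):
    for d in bot.pinpoint(p,q)[:2]:print(q,d["centre"],d["confidence"],ray(p,d["centre"],.0 if q=="charger" else .012))
```

```text
[0.52250114 0.10050265 0.19596828] [[-3.13335295e-03  9.99994930e-01 -5.66879819e-04]
 [ 9.99995091e-01  3.13334519e-03 -1.45674602e-05]
 [-1.27911561e-05 -5.66922681e-04 -9.99999839e-01]] [-0.08171863 -0.23243587 -1.61959561]
G [254.6  17.4] 213 [0.5228 0.2244 0.082 ] ((523.0250244140625, 227.7246551513672), (20.648056030273438, 14.918925285339355), 0.14403663575649261)
G [214.2   4.3] 71 [0.4952 0.2325 0.082 ] ((495.0607604980469, 232.34815979003906), (5.4958319664001465, 5.531308174133301), 0.14379219710826874)
G [218.7 145.5] 56 [0.4957 0.1354 0.082 ] ((495.5224914550781, 135.43991088867188), (5.463776111602783, 5.349954128265381), 88.64300537109375)
R [255.4 153.1] 1343 [0.5237 0.1297 0.082 ] ((523.8378295898438, 129.2942352294922), (21.17719078063965, 38.946685791015625), 0.14236630499362946)
charger [257.0, 77.1] 0.85 [0.52546867 0.18685872 0.        ]
charger_mid [255.7, 77.8] 0.66 [0.52416126 0.18600822 0.012     ]
```

View pics/f.png

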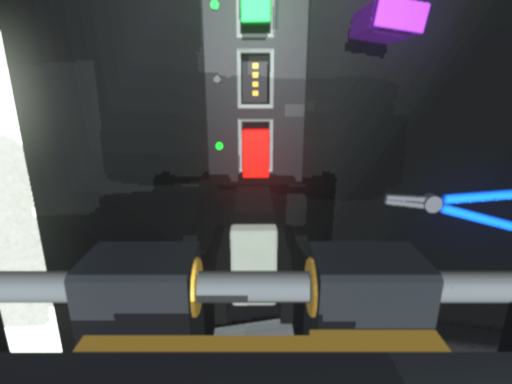

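The middle bay's pale outline spans (238–273, 49–107). The red cap is at (255,153), green at (255,12), and the held white cap at (254,~264).

Run:
```python
from h import *
p=bot.capture("wrist");im=p["image"]
g=cv2.cvtColor(im,cv2.COLOR_BGR2GRAY).astype(int)
# bright outline edges of the mid bay
print("row profile x=245..265 mean", [(r,int(g[r,242:250].mean())) for r in list(range(44,58))+list(range(98,114))])
print("col profile", [(c,int(g[60:95,c].mean())) for c in list(range(232,246))+list(range(264,278))])
for nm,q in(("t",(255.5,48)),("b",(255.5,108)),("l",(237,78)),("r",(274,78))):print(nm,ray(p,q,.042).round(4))
print("cap rows",[(r,im[r,238].tolist()) for r in range(216,236,2)],[(r,im[r,220:285:4,1].tolist()) for r in (240,)])
for q in((254,225),(230,240),(277,240)):print(ray(p,q,.2067).round(4))
```

```text
row profile x=245..265 mean [(44, 141), (45, 141), (46, 147), (47, 164), (48, 177), (49, 187), (50, 188), (51, 158), (52, 106), (53, 67), (54, 62), (55, 67), (56, 70), (57, 70), (98, 100), (99, 99), (100, 96), (101, 85), (102, 100), (103, 160), (104, 198), (105, 204), (106, 186), (107, 148), (108, 111), (109, 99), (110, 98), (111, 97), (112, 97), (113, 98)]
col profile [(232, 118), (233, 119), (234, 119), (235, 123), (236, 146), (237, 185), (238, 198), (239, 190), (240, 153), (241, 102), (242, 100), (243, 106), (244, 107), (245, 107), (264, 117), (265, 115), (266, 106), (267, 81), (268, 80), (269, 131), (270, 185), (271, 198), (272, 188), (273, 157), (274, 128), (275, 119), (276, 119), (277, 119)]
t [0.524  0.2078 0.042 ]
b [0.5242 0.1601 0.042 ]
l [0.5087 0.1845 0.042 ]
r [0.5395 0.1846 0.042 ]
cap rows [(216, [45, 44, 47]), (218, [45, 44, 46]), (220, [45, 44, 46]), (222, [48, 47, 47]), (224, [122, 128, 123]), (226, [159, 167, 159]), (228, [163, 170, 162]), (230, [174, 183, 174]), (232, [192, 202, 193]), (234, [195, 205, 195])] [(240, [37, 46, 53, 201, 207, 207, 207, 207, 207, 207, 207, 206, 206, 205, 176, 47, 46])]
[0.5227 0.1217 0.2067]
[0.5123 0.1147 0.2067]
[0.5327 0.1147 0.2067]
```

Request:
{"fn": "play_rows", "kwargs": {"moves": [[[30,0.5,0,0,0,0],[35,0.5,0,0,0,0],[17,0,0,0,0,0],[0,0,20,0,0,0],[0,0,20,0,0,0]]]}}

```text
time_s: 11.15
position: [0.5244, 0.1828, 0.1562]
tcp_rot: [[-0.003, 1.0, 0.002], [1.0, 0.003, 0.0], [0.0, 0.002, -1.0]]
force: [0.2, 0.2, -1.2]
opening: 0.242
grasp_force: 29.9
```

Request:
{"fn": "play_rows", "kwargs": {"moves": [[[0,0,20,0,0,0],[0,0,15,0,0,0],[0,0,10,0,0,0],[0,0,0,0,0,0]]]}}

```text
time_s: 11.55
position: [0.5229, 0.1818, 0.1098]
tcp_rot: [[-0.001, 1.0, -0.003], [1.0, 0.001, -0.0], [-0.0, -0.003, -1.0]]
force: [0.4, -1.0, -0.8]
opening: 0.241
grasp_force: 29.9
```

Request:
{"fn": "play_rows", "kwargs": {"moves": [[[0,0,3,0,0,0],[0,0,3,0,0,0]]]}}

```text
time_s: 11.75
position: [0.5246, 0.1823, 0.1057]
tcp_rot: [[-0.001, 1.0, 0.002], [1.0, 0.001, 0.0], [0.0, 0.002, -1.0]]
force: [0.0, -0.7, -0.7]
opening: 0.244
grasp_force: 29.9
```

Request:
{"fn": "play_rows", "kwargs": {"moves": [[[0,0,3,0,0,0],[0,0,2,0,0,0]]]}}

```text
time_s: 11.95
position: [0.5239, 0.1823, 0.1002]
tcp_rot: [[-0.001, 1.0, 0.001], [1.0, 0.001, 0.0], [0.0, 0.001, -1.0]]
force: [0.4, 0.0, -0.8]
opening: 0.242
grasp_force: 29.9
```

Request:
{"fn": "play_rows", "kwargs": {"moves": [[[0,0,3,0,0,0],[0,0,2,0,0,0]]]}}

```text
time_s: 12.15
position: [0.5246, 0.1831, 0.0963]
tcp_rot: [[-0.0, 1.0, 0.003], [1.0, 0.0, 0.001], [0.001, 0.003, -1.0]]
force: [0.2, 2.7, 0.4]
opening: 0.238
grasp_force: 29.9
```

Request:
{"fn": "play_rows", "kwargs": {"moves": [[[0,0,3,0,0,0],[0,0,3,0,0,0]]]}}

```text
time_s: 12.35
position: [0.5242, 0.1831, 0.0892]
tcp_rot: [[-0.0, 1.0, 0.001], [1.0, 0.0, 0.001], [0.001, 0.001, -1.0]]
force: [0.1, 4.3, 2.0]
opening: 0.238
grasp_force: 29.9
```

Request:
{"fn": "play_rows", "kwargs": {"moves": [[[0,0,3,0,0,0],[0,0,3,0,0,0],[0,0,3,0,0,0]]]}}

```text
time_s: 12.65
position: [0.524, 0.183, 0.0799]
tcp_rot: [[-0.0, 1.0, 0.001], [1.0, 0.0, 0.001], [0.001, 0.001, -1.0]]
force: [-0.6, 6.2, 3.4]
opening: 0.237
grasp_force: 29.9
```

Request:
{"fn": "play_rows", "kwargs": {"moves": [[[1.2,0,2,0,0,0],[0,0,2,0,0,0]]]}}

```text
time_s: 12.85
position: [0.5233, 0.1833, 0.0755]
tcp_rot: [[-0.002, 1.0, -0.001], [1.0, 0.002, -0.001], [-0.001, -0.001, -1.0]]
force: [0.3, 1.6, 0.2]
opening: 0.245
grasp_force: 29.9
```

Request:
{"fn": "play_rows", "kwargs": {"moves": [[[0,0,2,0,0,0],[0,0,1,0,0,0]]]}}

```text
time_s: 13.05
position: [0.5234, 0.1833, 0.0726]
tcp_rot: [[-0.001, 1.0, -0.001], [1.0, 0.001, -0.0], [-0.0, -0.001, -1.0]]
force: [-0.9, 1.7, 0.2]
opening: 0.239
grasp_force: 29.9
```

Request:
{"fn": "play_rows", "kwargs": {"moves": [[[0,0,1,0,0,0],[0,0,1,0,0,0]]]}}

```text
time_s: 13.25
position: [0.5236, 0.1832, 0.0713]
tcp_rot: [[-0.001, 1.0, -0.0], [1.0, 0.001, -0.0], [-0.0, -0.0, -1.0]]
force: [-2.1, 2.0, 8.8]
opening: 0.238
grasp_force: 29.9
```

Request:
{"fn": "play_rows", "kwargs": {"moves": [[[0,0,0,0,0,0],[0,0,0,0,0,0],[0,0,0,0,0,0],[0,0,0,0,0,0],[0,0,0,0,0,0]]], "fingers": 0.3}}

```text
time_s: 13.75
position: [0.5237, 0.1834, 0.071]
tcp_rot: [[-0.001, 1.0, -0.0], [1.0, 0.001, -0.0], [-0.0, -0.0, -1.0]]
force: [0.2, 0.2, 0.2]
opening: 0.596
grasp_force: 0.0
```

Request:
{"fn": "play_rows", "kwargs": {"moves": [[[0,0,-10,0,0,0],[0,0,-20,0,0,0],[0,0,-20,0,0,0],[0,0,-15,0,0,0],[0,0,0,0,0,0]]]}}

```text
time_s: 14.25
position: [0.5255, 0.1838, 0.1387]
tcp_rot: [[-0.001, 1.0, 0.006], [1.0, 0.001, 0.001], [0.001, 0.006, -1.0]]
force: [1.0, 0.8, 0.0]
opening: 0.651
grasp_force: 0.0
```

Run:
```python
from h import *
p=bot.capture("wrist");s=bot.read_state()
print(s["position"],s["opening"],s["force"])
for c,a,m in blobs(p,*G)[:2]: print("G",np.round(c,1),a,rect(p,m,.082))
p=bot.capture("top")
for c,a,m in blobs(p,*W)[:8]: print("W",np.round(c,1),a,ray(p,c,.082).round(3))
print(proj(p,[.5236,.183,.082]))
```

```text
[0.52455324 0.18363065 0.1374493 ] 0.6492983061250955 [-0.27004988  0.4870812  -0.52022514]
G [16.1 39.2] 1792 ((390.8985900878906, 287.9300231933594), (25.78264045715332, 33.903480529785156), 16.69707489013672)
G [203.6 118.3] 89 ((496.471923828125, 244.31924438476562), (5.801830768585205, 5.242941379547119), 87.91697692871094)
W [403.4 265.2] 41855 [ 0.339 -0.463  0.082]
W [ 60.5 126. ] 8077 [0.721 0.547 0.082]
W [167.1 301.8] 981 [0.22  0.208 0.082]
W [142.1 127.1] 166 [0.724 0.305 0.082]
W [145.2 378.3] 75 [0.01  0.259 0.082]
W [210.5 352. ] 48 [0.085 0.08  0.082]
W [245.1 201.9] 35 [ 0.509 -0.006  0.082]
W [264.3 346.6] 34 [ 0.104 -0.07   0.082]
[np.float64(180.43528321406814), np.float64(195.3525504379075)]
```

Run:
```python
from h import *
p=bot.capture("wrist");cv2.imwrite("pics/g.png",p["image"])
```

```text
(no output)
```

View pics/g.png

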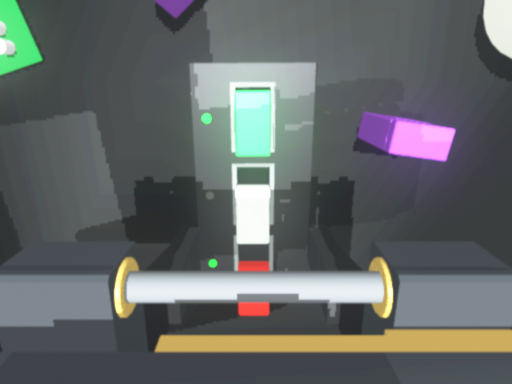

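The white pack stands in the middle bay at (253,213), and the green cap is at (253,122), straight ahead of it. Next I grip the green pack.

Request:
{"fn": "play_rows", "kwargs": {"moves": [[[25,-0.5,0,0,0,0],[31,0,0,0,0,0],[0,0,20,0,0,0],[0,0,20,0,0,0],[0,0,15,0,0,0]]]}}

```text
time_s: 14.9
position: [0.5218, 0.2395, 0.0788]
tcp_rot: [[-0.002, 1.0, -0.003], [1.0, 0.002, -0.001], [-0.001, -0.003, -1.0]]
force: [0.2, 0.5, 0.2]
opening: 0.648
grasp_force: 0.0
```

Request:
{"fn": "play_rows", "kwargs": {"moves": [[[0,0,8,0,0,0],[0,0,3,0,0,0],[0,0,0,0,0,0],[0,0,0,0,0,0]]]}}

```text
time_s: 15.3
position: [0.5236, 0.2395, 0.0705]
tcp_rot: [[-0.001, 1.0, 0.001], [1.0, 0.001, 0.0], [0.0, 0.001, -1.0]]
force: [-0.2, 1.1, -0.3]
opening: 0.645
grasp_force: 0.0
```

Request:
{"fn": "play_rows", "kwargs": {"moves": [[[0,0,0,0,0,0],[0,0,0,0,0,0],[0,0,0,0,0,0],[0,0,0,0,0,0],[0,0,0,0,0,0]]], "fingers": -1}}

```text
time_s: 15.8
position: [0.5232, 0.2395, 0.0702]
tcp_rot: [[-0.001, 1.0, 0.0], [1.0, 0.001, 0.0], [0.0, 0.0, -1.0]]
force: [-0.8, -0.6, -0.4]
opening: 0.281
grasp_force: 0.0
```

Request:
{"fn": "play_rows", "kwargs": {"moves": [[[0,0,0,0,0,0],[0,0,0,0,0,0],[0,0,0,0,0,0]]]}}

```text
time_s: 16.1
position: [0.5232, 0.2395, 0.0701]
tcp_rot: [[-0.001, 1.0, 0.0], [1.0, 0.001, 0.0], [0.0, 0.0, -1.0]]
force: [-0.1, 0.5, 1.8]
opening: 0.238
grasp_force: 30.0
```

Request:
{"fn": "play_rows", "kwargs": {"moves": [[[0,0,-10,0,0,0],[0,0,-25,0,0,0],[0,0,-35,0,0,0],[0,0,-35,0,0,0],[0,0,-20,0,0,0]]]}}

```text
time_s: 16.6
position: [0.5242, 0.2398, 0.1983]
tcp_rot: [[-0.001, 1.0, 0.004], [1.0, 0.001, 0.001], [0.001, 0.004, -1.0]]
force: [-0.2, 0.6, -1.7]
opening: 0.243
grasp_force: 30.0
```

Request:
{"fn": "play_rows", "kwargs": {"moves": [[[-25,-1,0,0,0,0],[-40,-1,0,0,0,0],[-40,-1,0,0,0,0],[-40,-1,0,0,0,0],[-40,-1,0,0,0,0]]]}}

```text
time_s: 17.1
position: [0.5179, 0.0532, 0.1956]
tcp_rot: [[-0.002, 1.0, 0.0], [1.0, 0.002, -0.0], [-0.0, 0.0, -1.0]]
force: [0.2, -0.6, -1.2]
opening: 0.239
grasp_force: 30.0
```

Request:
{"fn": "play_rows", "kwargs": {"moves": [[[-40,-1,0,0,0,0],[-40,-1,0,0,0,0],[-40,-1,0,0,0,0],[-40,-1,0,0,0,0],[-30,-0.5,0,0,0,0]]]}}

```text
time_s: 17.6
position: [0.5138, -0.1379, 0.1956]
tcp_rot: [[0.0, 1.0, 0.001], [1.0, -0.0, -0.001], [-0.001, 0.001, -1.0]]
force: [-0.0, 0.3, -1.0]
opening: 0.241
grasp_force: 30.0
```

Request:
{"fn": "play_rows", "kwargs": {"moves": [[[-19.4,-0.3,0,0,0,0],[0,0,0,0,0,-0.083],[0,0,0,0,0,-0.083],[0,0,0,0,0,0],[0,0,0,0,0,0]]]}}

```text
time_s: 18.1
position: [0.5136, -0.1548, 0.1953]
tcp_rot: [[-0.165, 0.986, 0.0], [0.986, 0.165, -0.0], [-0.0, 0.0, -1.0]]
force: [-0.3, -0.2, -1.5]
opening: 0.239
grasp_force: 30.0
```

Run:
```python
from h import *
p=bot.capture("wrist");s=bot.read_state();im=p["image"]
T=s["position"];Rm=np.array(s["tcp_rot"]);print(T,Rm[:,1],s["force"])
cv2.imwrite("pics/i.png",im)
print("cap rows",[(r,im[r,238].tolist()) for r in range(214,240,2)])
zc=T[2]+.0118
for r in(222,224,226,228):print(r,((ray(p,(254,r),zc)-T)@Rm).round(4))
# for comparison white: edge at row 223.5, offset = ?
P=np.array([ray(p,q,.1)[:2] for q in((172,97),(368,90))])
```

```text
[ 0.51368592 -0.15470841  0.19528176] [9.86287515e-01 1.65036157e-01 7.04818907e-05] [-0.17856652  0.51785214 -0.85775449]
cap rows [(214, [36, 39, 37]), (216, [35, 38, 37]), (218, [34, 37, 35]), (220, [36, 40, 36]), (222, [44, 75, 37]), (224, [50, 93, 37]), (226, [50, 94, 35]), (228, [55, 103, 39]), (230, [58, 112, 40]), (232, [59, 113, 39]), (234, [59, 113, 39]), (236, [59, 114, 40]), (238, [58, 113, 38])]
222 [ 0.0234  0.     -0.0118]
224 [ 0.0225  0.     -0.0118]
226 [ 0.0216  0.     -0.0118]
228 [ 0.0207  0.     -0.0118]
```

View pics/i.png

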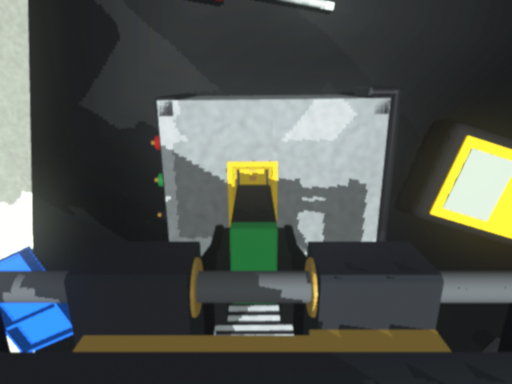

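The green pack hangs over the bay, but sits about 2 mm further towards +tool x than the white one did. I'll shift back 3 mm and lower by feel.

Request:
{"fn": "play_rows", "kwargs": {"moves": [[[-3,-0.2,0,0,0,0],[0,0,12,0,0,0],[0,0,12,0,0,0],[0,0,8,0,0,0],[0,0,0,0,0,0]]]}}

```text
time_s: 18.65
position: [0.5128, -0.1572, 0.161]
tcp_rot: [[-0.166, 0.986, -0.004], [0.986, 0.166, 0.002], [0.003, -0.003, -1.0]]
force: [-1.1, 0.1, -0.9]
opening: 0.237
grasp_force: 30.0
```

Request:
{"fn": "play_rows", "kwargs": {"moves": [[[0,0,2,0,0,0],[0,0,2,0,0,0],[0,0,0,0,0,0]]]}}

```text
time_s: 18.95
position: [0.5141, -0.1579, 0.159]
tcp_rot: [[-0.166, 0.986, 0.0], [0.986, 0.166, -0.0], [-0.0, 0.0, -1.0]]
force: [0.3, 0.2, 0.1]
opening: 0.242
grasp_force: 30.0
```

Request:
{"fn": "play_rows", "kwargs": {"moves": [[[0,0,2,0,0,0],[0,0,2,0,0,0]]]}}

```text
time_s: 19.15
position: [0.5143, -0.158, 0.1552]
tcp_rot: [[-0.166, 0.986, 0.001], [0.986, 0.166, -0.0], [-0.0, 0.001, -1.0]]
force: [-0.6, 0.9, 3.2]
opening: 0.237
grasp_force: 30.0
```

Request:
{"fn": "play_rows", "kwargs": {"moves": [[[0,0,1.5,0,0,0],[0,0,1,0,0,0]]]}}

```text
time_s: 19.35
position: [0.5141, -0.1576, 0.1528]
tcp_rot: [[-0.166, 0.986, 0.0], [0.986, 0.166, 0.0], [0.0, 0.0, -1.0]]
force: [0.4, 1.2, -0.8]
opening: 0.237
grasp_force: 30.0
```

Request:
{"fn": "play_rows", "kwargs": {"moves": [[[0,0,1.5,0,0,0],[0,0,1,0,0,0]]]}}

```text
time_s: 19.55
position: [0.5138, -0.1577, 0.1497]
tcp_rot: [[-0.166, 0.986, -0.001], [0.986, 0.166, 0.0], [0.001, -0.001, -1.0]]
force: [0.1, 0.7, -0.7]
opening: 0.237
grasp_force: 30.0
```

Entered. On down to the sprung floor (TCP about 0.120).

Request:
{"fn": "play_rows", "kwargs": {"moves": [[[0,0,3,0,0,0],[0,0,3,0,0,0],[0,0,3,0,0,0]]]}}

```text
time_s: 19.85
position: [0.5139, -0.1577, 0.1407]
tcp_rot: [[-0.166, 0.986, -0.001], [0.986, 0.166, 0.001], [0.001, -0.0, -1.0]]
force: [-0.1, 1.8, -0.6]
opening: 0.24
grasp_force: 30.0
```

Request:
{"fn": "play_rows", "kwargs": {"moves": [[[0,0,3,0,0,0],[0,0,3,0,0,0],[0,0,3,0,0,0]]]}}

```text
time_s: 20.15
position: [0.5139, -0.1577, 0.1317]
tcp_rot: [[-0.166, 0.986, -0.0], [0.986, 0.166, 0.0], [0.001, -0.0, -1.0]]
force: [-1.6, 2.2, -0.2]
opening: 0.241
grasp_force: 30.0
```

Request:
{"fn": "play_rows", "kwargs": {"moves": [[[0,0,3,0,0,0],[0,0,3,0,0,0],[0,0,2,0,0,0]]]}}

```text
time_s: 20.45
position: [0.5139, -0.1577, 0.1237]
tcp_rot: [[-0.166, 0.986, -0.001], [0.986, 0.166, 0.001], [0.001, -0.0, -1.0]]
force: [-0.8, 3.8, 1.9]
opening: 0.239
grasp_force: 30.0
```

Request:
{"fn": "play_rows", "kwargs": {"moves": [[[0.5,0,1.5,0,0,0],[0.3,0,1.5,0,0,0]]]}}

```text
time_s: 20.65
position: [0.5142, -0.1575, 0.121]
tcp_rot: [[-0.166, 0.986, 0.001], [0.986, 0.166, -0.001], [-0.001, 0.0, -1.0]]
force: [-0.7, 1.1, 0.5]
opening: 0.24
grasp_force: 30.0
```

Request:
{"fn": "play_rows", "kwargs": {"moves": [[[0,0,0,0,0,0],[0,0,0,0,0,0],[0,0,0,0,0,0],[0,0,0,0,0,0]]], "fingers": 0}}

```text
time_s: 21.05
position: [0.5143, -0.1575, 0.1213]
tcp_rot: [[-0.166, 0.986, 0.001], [0.986, 0.166, -0.001], [-0.001, 0.001, -1.0]]
force: [-0.3, -0.9, -0.5]
opening: 0.473
grasp_force: 0.0
```

Request:
{"fn": "play_rows", "kwargs": {"moves": [[[0,0,-10,0,0,0],[0,0,-15,0,0,0],[0,0,-10,0,0,0],[0,0,0,0,0,0]]]}}

```text
time_s: 21.45
position: [0.5151, -0.1577, 0.158]
tcp_rot: [[-0.166, 0.986, 0.004], [0.986, 0.166, -0.002], [-0.003, 0.003, -1.0]]
force: [0.7, -0.5, 0.1]
opening: 0.5
grasp_force: 0.0
```

Request:
{"fn": "play_rows", "kwargs": {"moves": [[[3,0,0,0,0,0],[0,0,0,0,0,0],[0,0,0,0,0,0],[0,0,0,0,0,0],[0,0,0,0,0,0]]], "fingers": -1}}

```text
time_s: 21.95
position: [0.5133, -0.1541, 0.1557]
tcp_rot: [[-0.166, 0.986, -0.001], [0.986, 0.166, 0.0], [0.0, -0.0, -1.0]]
force: [-0.7, 0.0, 0.5]
opening: 0.134
grasp_force: 0.0
```

Request:
{"fn": "play_rows", "kwargs": {"moves": [[[0,0,2,0,0,0],[0,0,2,0,0,0],[0,0,0,0,0,0]]]}}

```text
time_s: 22.25
position: [0.5132, -0.1541, 0.1516]
tcp_rot: [[-0.166, 0.986, -0.001], [0.986, 0.166, 0.0], [0.001, -0.001, -1.0]]
force: [0.3, 0.2, 0.4]
opening: 0.005
grasp_force: 0.0
```

Request:
{"fn": "play_rows", "kwargs": {"moves": [[[0,0,2,0,0,0],[0,0,2,0,0,0],[0,0,2,0,0,0]]]}}

```text
time_s: 22.55
position: [0.5135, -0.1542, 0.1459]
tcp_rot: [[-0.166, 0.986, 0.0], [0.986, 0.166, -0.0], [-0.0, 0.0, -1.0]]
force: [0.2, -0.1, 1.3]
opening: 0.005
grasp_force: 1.0
```

Request:
{"fn": "play_rows", "kwargs": {"moves": [[[0,0,1.5,0,0,0],[0,0,1.5,0,0,0]]]}}

```text
time_s: 22.75
position: [0.5135, -0.1542, 0.1431]
tcp_rot: [[-0.166, 0.986, 0.0], [0.986, 0.166, -0.0], [-0.0, 0.0, -1.0]]
force: [-0.2, -0.6, 2.3]
opening: 0.005
grasp_force: 1.1
```

Request:
{"fn": "play_rows", "kwargs": {"moves": [[[0,0,1.5,0,0,0],[0,0,1.5,0,0,0],[0,0,1.5,0,0,0]]]}}

```text
time_s: 23.05
position: [0.5135, -0.1542, 0.1387]
tcp_rot: [[-0.166, 0.986, 0.0], [0.986, 0.166, -0.0], [-0.0, 0.0, -1.0]]
force: [-0.3, 0.4, 4.0]
opening: 0.004
grasp_force: 2.1
```

Request:
{"fn": "play_rows", "kwargs": {"moves": [[[0,0,1.5,0,0,0],[0,0,1.5,0,0,0],[0,0,1.5,0,0,0]]]}}

```text
time_s: 23.35
position: [0.5136, -0.1542, 0.1343]
tcp_rot: [[-0.166, 0.986, 0.0], [0.986, 0.166, -0.0], [-0.0, 0.0, -1.0]]
force: [-0.7, 1.3, 6.8]
opening: 0.01
grasp_force: 3.2
```

Request:
{"fn": "play_rows", "kwargs": {"moves": [[[0,0,1.5,0,0,0],[0,0,1.5,0,0,0]]]}}

```text
time_s: 23.55
position: [0.5136, -0.1542, 0.1313]
tcp_rot: [[-0.166, 0.986, 0.0], [0.986, 0.166, -0.0], [-0.0, 0.0, -1.0]]
force: [-0.3, 0.1, 4.9]
opening: 0.004
grasp_force: 2.5
```

Request:
{"fn": "play_rows", "kwargs": {"moves": [[[0,0,1.5,0,0,0],[0,0,1.5,0,0,0]]]}}

```text
time_s: 23.75
position: [0.5135, -0.1542, 0.1281]
tcp_rot: [[-0.166, 0.986, 0.0], [0.986, 0.166, -0.0], [-0.0, 0.0, -1.0]]
force: [-0.5, -0.0, 5.1]
opening: 0.006
grasp_force: 2.4
```

Request:
{"fn": "play_rows", "kwargs": {"moves": [[[0,0,1.2,0,0,0],[0,0,1.2,0,0,0]]]}}

```text
time_s: 23.95
position: [0.5135, -0.1542, 0.1256]
tcp_rot: [[-0.166, 0.986, 0.0], [0.986, 0.166, -0.0], [-0.0, 0.0, -1.0]]
force: [-0.3, 0.4, 4.9]
opening: 0.005
grasp_force: 2.4
```

Request:
{"fn": "play_rows", "kwargs": {"moves": [[[0,0,1,0,0,0],[0,0,1,0,0,0]]]}}

```text
time_s: 24.15
position: [0.5135, -0.1542, 0.1236]
tcp_rot: [[-0.166, 0.986, 0.0], [0.986, 0.166, -0.0], [-0.0, 0.0, -1.0]]
force: [0.0, 0.9, 3.6]
opening: 0.007
grasp_force: 2.1
```

Request:
{"fn": "play_rows", "kwargs": {"moves": [[[0,0,0.5,0,0,0],[0,0,0.5,0,0,0]]]}}

```text
time_s: 24.35
position: [0.5135, -0.1542, 0.1227]
tcp_rot: [[-0.166, 0.986, 0.0], [0.986, 0.166, -0.0], [-0.0, 0.0, -1.0]]
force: [-1.0, 0.6, 5.6]
opening: 0.007
grasp_force: 3.0
```

Request:
{"fn": "play_rows", "kwargs": {"moves": [[[0,0,0.5,0,0,0],[0,0,0,0,0,0]]]}}

```text
time_s: 24.55
position: [0.5136, -0.1542, 0.1225]
tcp_rot: [[-0.166, 0.986, 0.0], [0.986, 0.166, -0.0], [-0.0, 0.0, -1.0]]
force: [-0.1, -0.0, 5.9]
opening: 0.003
grasp_force: 3.3
```

Request:
{"fn": "play_rows", "kwargs": {"moves": [[[0,0,0.5,0,0,0],[0,0,0,0,0,0]]]}}

```text
time_s: 24.75
position: [0.5136, -0.1542, 0.1224]
tcp_rot: [[-0.166, 0.986, 0.001], [0.986, 0.166, -0.0], [-0.0, 0.001, -1.0]]
force: [-0.4, 0.8, 9.9]
opening: 0.005
grasp_force: 4.9
```

Request:
{"fn": "play_rows", "kwargs": {"moves": [[[0,0,0.3,0,0,0],[0,0,0,0,0,0]]]}}

```text
time_s: 24.95
position: [0.5137, -0.1542, 0.1224]
tcp_rot: [[-0.166, 0.986, 0.001], [0.986, 0.166, -0.0], [-0.001, 0.001, -1.0]]
force: [-2.1, 1.3, 11.3]
opening: 0.005
grasp_force: 5.8
```

Request:
{"fn": "play_rows", "kwargs": {"moves": [[[0,0,0.4,0,0,0],[0,0,0,0,0,0]]]}}

```text
time_s: 25.15
position: [0.5137, -0.1542, 0.1224]
tcp_rot: [[-0.166, 0.986, 0.001], [0.986, 0.166, -0.0], [-0.001, 0.001, -1.0]]
force: [-1.5, 1.4, 14.1]
opening: 0.007
grasp_force: 7.1
```

Request:
{"fn": "play_rows", "kwargs": {"moves": [[[0,0,-1.5,0,0,0],[0,0,-2,0,0,0],[0,0,-2,0,0,0],[0,0,-2,0,0,0],[0,0,-3,0,0,0]]]}}

```text
time_s: 25.65
position: [0.513, -0.154, 0.131]
tcp_rot: [[-0.166, 0.986, -0.001], [0.986, 0.166, 0.001], [0.001, -0.001, -1.0]]
force: [0.3, 0.6, -0.7]
opening: 0.005
grasp_force: 0.0
```

Request:
{"fn": "play_rows", "kwargs": {"moves": [[[0,0,-15,0,0,0],[0,0,-25,0,0,0],[0,0,-25,0,0,0],[0,0,-15,0,0,0],[0,0,0,0,0,0]]]}}

```text
time_s: 26.15
position: [0.5145, -0.1547, 0.2131]
tcp_rot: [[-0.166, 0.986, 0.004], [0.986, 0.166, -0.002], [-0.003, 0.003, -1.0]]
force: [-0.1, -1.3, -0.2]
opening: 0.003
grasp_force: 0.0
```

Run:
```python
from h import *
p=bot.capture("wrist");s=bot.read_state();cv2.imwrite("pics/j.png",p["image"])
print(s["position"],s["force"])
for z in(.1135,.132):print([np.round(proj(p,[.5135-.166*d,-.155+.986*d,z])) for d in(-.019,.019)])
t=bot.capture("top");cv2.imwrite("pics/k.png",cv2.resize(t["image"][140:240,120:360],None,fx=3.3,fy=3.3))
```

```text
[ 0.51367164 -0.15430675  0.21177573] [-0.15422702 -0.6274407  -0.66747132]
[array([252., 218.]), array([252., 170.])]
[array([252., 227.]), array([252., 176.])]
```

View pics/j.png

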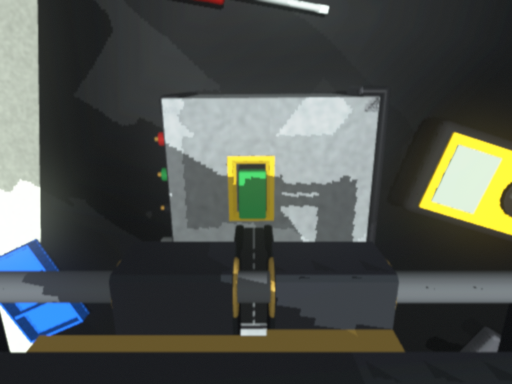

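The green cap at (252,193) sits low, with the whole yellow frame visible, so it is locked. One last check of the charger.

View pics/k.png

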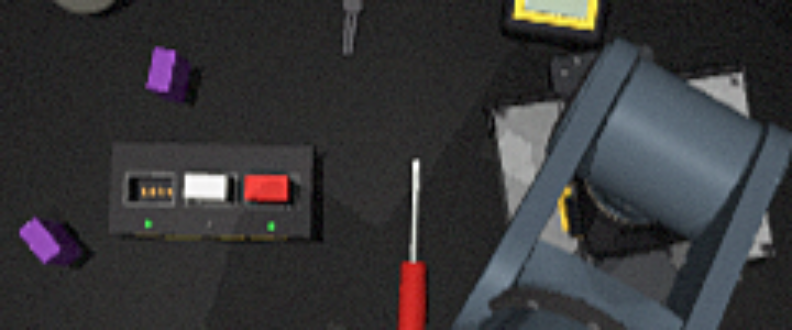

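The white pack stands in the middle bay at (206,187), level with the red one at (267,188). The left bay is empty and the other things are where they were.

```bash
python3 -c "
from rig import bot
print(bot.hand_in())"
```

```text
the job is handed in; nothing more can be done
None
```

The job is handed in: the flat white pack stands fully down in the charger's middle bay, the green pack is locked down in the supply, no force reading on the supply passed about 14 N, and it took about 26 s.

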